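Close up the I/O row after pulling a dead module

ROBOT

A 7-joint arm with a two-finger parallel gripper is mounted at the origin on a cart in front of the work surface, level with it; the furniture and walls round the work are solid. World frame = base frame: x ahead of the robot, y to its left, z up, the work surface at z = 0. Lengths are in m, angles in degrees, forces in N, time in s.
With the tool pointing down it reaches from about 0.425 to 0.875 m from the base axis. Payload 4.7 kg.
Tool frame: the origin (TCP) lies at the centre of the arm's flange, where the gripper is bolted on; the fingertips stand 182 mm ahead of it and the grasp point (between the pads) lies 164 mm ahead of it (env.grip_depth is the distance from the TCP to the grasp point, in m); z points along the fingers, y is the line along which they close (so a half turn about z gives the same grasp; the last joint's range is limited). The gripper opens to 87 mm and grips with 3 to 60 N. Pads are 19 mm wide; open, the fingers measure 117 mm over their backs; the gripper's body (75 mm by 190 mm) begins 51 mm behind the grasp point.
Start: joints at [65.094, 18.392, -4.016, 83.108, 1.295, 78.541, -3.26], TCP at [0.282, -0.586, 0.405] pointing down, gripper open.
Joint ranges: [-163.93, 163.93], [-17.29, 119.83], [-79.2, 71.16], [3.27, 140.29], [-89.18, 269.18], [5.43, 117.66], [-154.24, 154.24]. Speed limits (degrees/s): [147.25, 147.25, 180, 180, 180, 180, 180].

INTERFACE

Orientations are given as [roll, pitch, yaw] about the fixed x, y, z axes, in that order (R = Rz(yaw) Ry(pitch) Rx(roll)).
In Python, from cell import env gives the robot as it stands. The module is installed in compiled form; this text tells all that it offers.
- The arm moves only by the tool send_rows, never from a script. Its arguments are lists of equal length, an entry for each row: "xyz": the shift along the tool's x, y, z in m, a list of three; "rotation": the turn, a rotation vector about the tool's x, y, z in rad, a list of three; "jaw": the opening, from 0 (shut) to 1 (fully open). A call has 1 to 20 rows; each row shifts and turns the commanded pose from where the row before left it, along the tool's axes as they then stand; what a row does not reach is not made up. A row lasts 1/10 s, in which the tool goes at most 50 mm and 8.59 degrees, less where a joint would pass 70% of its speed; a pose out of reach is approached as far as the arm can. A call is refused whole if a number of a shift passes 0.05 or a number of a turn 0.15, either way. A call with a gripper value outside its range is refused whole. The fingers move at their own pace and stop on an object; "newtons" is the grip in N (left out, the last holds). Time passes only in rows, so rows that do not move let the fingers close. It gives the time, the measured TCP pose, the force, the opening and the grip force at its end, in the units of the state.
- env.get_obs(): the state, without advancing time (a new reading comes with each control period).
- env.read_camera(name): name is "scene" or "top"; returns a dict with "image" (400x640x3 uint8, blue, green, red), "fx", "fy", "cx", "cy" (pixels), "distortion" ([k1, k2, p1, p2, k3] as OpenCV has them; the pictures are not rectified), "R" (3x3) and "t" (3): a world point X has camera coordinates R X + t. Camera axes: x right, y down, z forward; pixel columns grow to the right and rows downward; lengths in m; the calibration is good to about 2 mm. A picture is of the moment at which its call begins. There is no depth.
- env.sign_off(): hands the job in; it is judged then, once.
The state is a dict: "time_s": time; "qpos": joint angles; "joint_velocities": joint speeds; "effort": joint torques, N m; "tool_pos": TCP position; "tool_rot": TCP orientation; "force": force on the tool from outside, world axes, zero at the start; "wrist_torque": the same for the moment, N m; "grip_width": finger opening in m; "grasp_force": force on a finger pad.
Only numpy, scipy, OpenCV 4.12 (cv2) and the standard library are available. Lean on these libraries where they do the work, as an engineer would, in place of code of your own. Each camera call takes 0.05 s, during which the arm holds its last target. There are 200 camera calls.

TASK

The yellow module on the sloping rail is dead: pull it off the rail, against its sprung feet, and put it in the black tray. Then close up the row: slide the grey modules along the rail, still clipped on, towards the blue-nosed coupler so that the first sits flush against the coupler and the second flush against the first, with no gap left. Do not pull the grey ones off the rail or knock anything over.

Things in the scene. Friction and masses are not known exactly. Their poses are not given: they have to be found in the camera images.
- rail: Steel top-hat rail, 35 mm wide, 280 mm long, fixed on an aluminium stand whose plate slopes up away from the robot at 28 degrees. Origin: middle of the rail on the face the modules sit on, 71 mm above the bench; y along the rail (level), x up the slope, z out of the slope (28 degrees off vertical, towards the robot). Bare rail right of the row up to a fixed end bracket at y = -128 mm.
- head_face (a point): On the rail's middle line at y = +40 mm, rail's axes: where the right side face of the fixed head stands. The head, at the left (+y) end of the row, is a coupler with a dark blue nose and a wider dark supply module, of the same stepped profile as the modules.
- yellow_module: Yellow module, red light, 35 mm wide, 50 mm deep, about 0.15 kg; first or second from the head at the start. Origin: middle of its back, where it sits on the rail; axes as the rail's. Base 90 mm long (x), 28 mm deep (z). Two sprung feet hook under the rail's lips and reach 7 mm behind the back, tabs at x = +-50 mm. Comes off straight along z with about 14 N.
- grey_module_1: Light grey I/O module, same housing, origin and axes as yellow_module, gripped the same way. At the start first or second from the head, in the place the yellow one has not; slides along the rail with about 3 N.
- grey_module_2: Light grey I/O module, same housing, origin and axes as yellow_module, gripped the same way. At the start third and last from the head.
- yellow_module_nose (a point): Middle of the yellow module's front face, 50 mm out along z from its origin. The nose is 45 mm long (x) by 35 mm wide (y) and stands 22 mm out of the base (z 28 to 50 mm); its flat upper and lower end faces, 45 mm apart along x, are free: grip there.
- grey_module_1_nose (a point): Middle of the front face of grey_module_1; nose as on the yellow module.
- grey_module_2_nose (a point): Middle of the front face of grey_module_2; nose as on the yellow module.
- tray: Black open tray, fixed, inside 160 mm (its x) by 200 mm (its y), wall 35 mm high with a 10 mm rim, floor 3 mm thick. Origin: centre of its underside, on the bench.
- oil_bottle: Small white bottle with black nozzle, 40 mm across, 120 mm high, standing loose behind the tray. Origin: centre of its underside.
- cot_jar: White jar with blue lid, 60 mm across, 70 mm high, standing loose behind the tray. Origin: centre of its underside.
Mind the look-alikes: they are no part of the job. What is shaped like the yellow_module but green or pink is not meant.

How it is judged (in metres and radians):
On the way:
1. the yellow module is off the rail (its origin more than 50 mm from the rail's face) (z of yellow_module in the frame of rail above 0.05 m), for 0.1 s.
At the end, for the whole second after the job is handed in: The yellow module lies or stands at rest in the black tray; both grey modules are still clipped on the rail (within 3 mm and 0.06 rad of seated) and at rest, grey_module_1 within 2 mm of the head's side face and grey_module_2 within 2 mm of grey_module_1 (x of yellow_module in the frame of tray between -0.08 and 0.08 m and y of yellow_module in the frame of tray between -0.1 and 0.1 m and z of yellow_module in the frame of tray below 0.08 m and contact force between yellow_module and tray above 0.3 N and linear speed of yellow_module below 0.02 m/s and x of grey_module_1 in the frame of rail between -0.003 and 0.003 m and z of grey_module_1 in the frame of rail between -0.002 and 0.002 m and angle between the z axis of each of grey_module_1, grey_module_2 and the z axis of rail, either way round below 0.06 rad and angle between the y axis of each of grey_module_1, grey_module_2 and the y axis of rail, either way round below 0.06 rad and linear speed of each of grey_module_1, grey_module_2 below 0.01 m/s and x of grey_module_2 in the frame of rail between -0.003 and 0.003 m and z of grey_module_2 in the frame of rail between -0.002 and 0.002 m and y of grey_module_1 in the frame of head_face above -0.0195 m and y of grey_module_2 in the frame of grey_module_1 above -0.037 m); the robot touches nothing.
It fails at once if a grey module comes off the rail (20 mm or more from its seat) (z of any of grey_module_1, grey_module_2 in the frame of rail above 0.02 m).
It fails at once if the oil bottle or the jar is knocked over (leans more than 30 degrees) (angle between any of oil_bottle, cot_jar's own z axis and vertical above 0.52 rad).
It also fails if it takes over 69 s, if anything falls off the work surface, if the arm or the gripper's body presses on something with over 40 N, if the wrist force passes 120 N, or if a joint passes its speed limit or range.

## Working session

There is one attempt and no reset: what is moved stays moved. The work goes in short steps, Python scripts to look and compute and a tool call to move; the robot and the scene stay as the last step left them, time stands still between calls to the robot, and variables do not carry over. Pictures are saved under pics/ and viewed, at most 10 in all, crops included, and the job is handed in when it is done.

Besides the shell and the picture viewer there is one more tool, called after ">>>" as name(argument=value, ...) on one line, values as JSON. send_rows: Moves the arm, as the interface text tells. Its arguments: {"type":"object","properties":{"xyz":{"type":"array"},"rotation":{"type":"array"},"jaw":{"type":"array"},"newtons":{"type":"number"}},"required":["xyz","rotation","jaw"]}

```bash
mkdir -p pics; python3 - <<'E'
from cell import env
import cv2,numpy as np
o=env.get_obs(); print({k:np.round(v,3).tolist() for k,v in o.items()})
for n in("scene","top"):
    c=env.read_camera(n); cv2.imwrite(f"pics/{n}0.png",c["image"]); print(n,{k:np.round(v,4).tolist() for k,v in c.items() if k!="image"}, 'campos',np.round(-np.array(c["R"]).T@c["t"],3))
E
```

```text
{'time_s': 0.0, 'qpos': [65.094, 18.439, -4.015, 83.175, 1.295, 78.539, -3.259], 'joint_velocities': [0.056, 0.129, 0.008, -0.02, 0.071, 0.062, 0.02], 'effort': [0.001, -49.129, -0.403, -31.252, -0.064, 0.044, 0.0], 'tool_pos': [0.282, -0.585, 0.404], 'tool_rot': [-179.892, 0.006, 25.716], 'force': [0.773, -0.304, -0.541], 'wrist_torque': [0.035, 0.03, 0.05], 'grasp_force': 0.0, 'grip_width': 0.087}
scene {'fx': 408.9902, 'fy': 408.9902, 'cx': 320.6846, 'cy': 199.3754, 'distortion': [-0.0429, 0.0, 0.0, 0.0, 0.0], 'R': [[-0.7954, -0.606, 0.0108], [-0.311, 0.3928, -0.8654], [0.5202, -0.6917, -0.5009]], 't': [0.4108, 0.2856, 0.7741]} campos [0.013 0.672 0.63 ]
top {'fx': 429.8188, 'fy': 429.8188, 'cx': 317.543, 'cy': 192.852, 'distortion': [0.017, 0.0, 0.0, 0.0, 0.0], 'R': [[-0.0282, -0.9995, 0.011], [-0.9946, 0.0269, -0.1004], [0.1, -0.0138, -0.9949]], 't': [-0.1085, 0.6001, 1.1927]} campos [ 0.475 -0.108  1.248]
```

View pics/scene0.png

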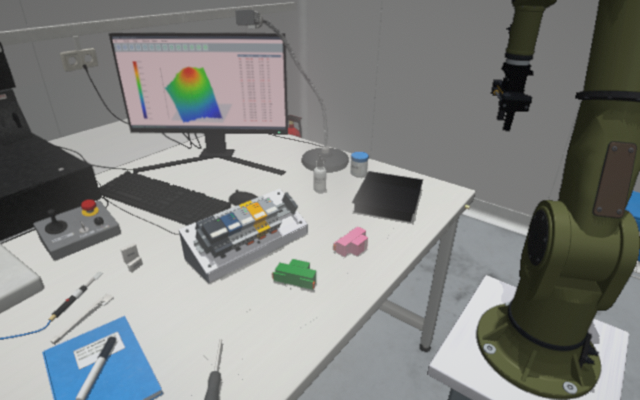

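View pics/top0.png

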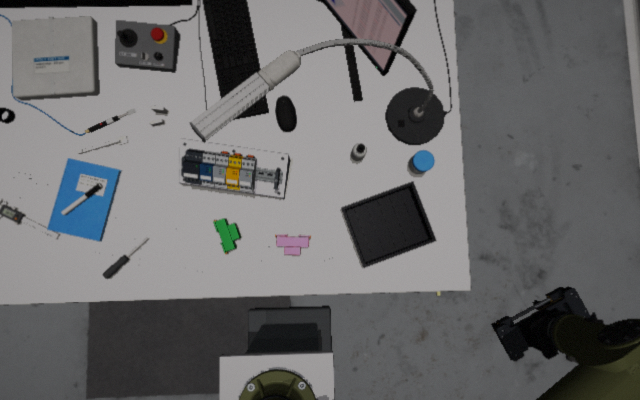

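The scene view shows the rail with its row at (245,225) and the yellow module at about (258,215). In the top view the yellow is at (238,172), the tray at (388,225), the bottle at (359,152), the jar at (422,162) and a lamp head at (200–300, 50–140). Next I'll enlarge the rail area.

```bash
python3 - <<'E'
import cv2,numpy as np
a=cv2.imread("pics/top0.png")[125:215,170:305]; b=cv2.imread("pics/scene0.png")[170:290,165:325]
a=cv2.resize(a,(480,320),interpolation=2); b=cv2.resize(b,(480,360),interpolation=2)[:280]
a=cv2.resize(cv2.imread("pics/top0.png")[130:210,170:300],(780,480)[0:2],interpolation=2)
cv2.imwrite("pics/zt.png",a)
cv2.imwrite("pics/zs.png",cv2.resize(cv2.imread("pics/scene0.png")[180:280,170:320],None,fx=5,fy=5,interpolation=2))
E
```

```text
(no output)
```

View pics/zt.png

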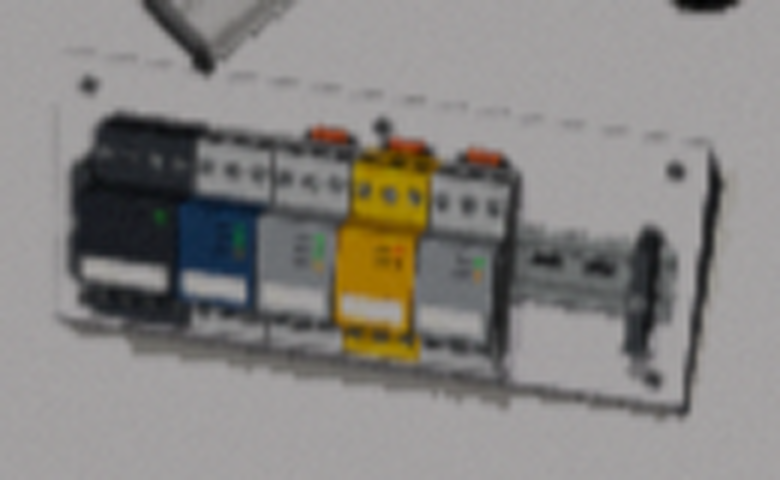

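View pics/zs.png

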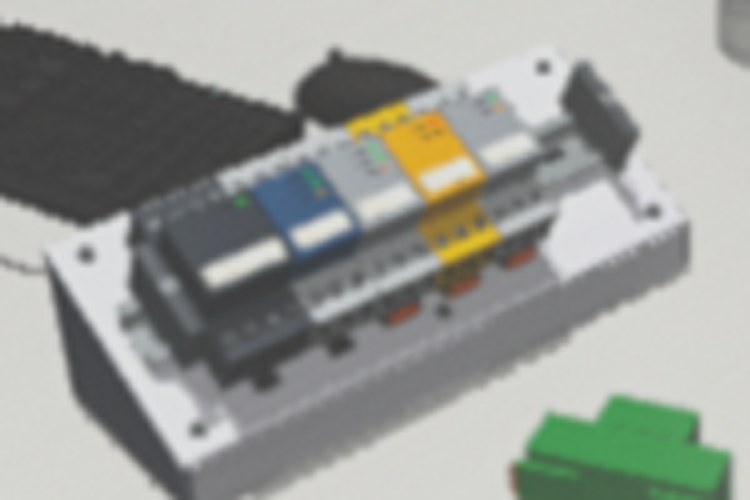

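The zooms show the row from the head outwards: dark supply, blue coupler, grey 1, yellow (second from head), grey 2, then bare rail. The yellow front-face corners are about (347,224), (413,234), (405,332), (338,322) in the top zoom and (385,135), (440,109), (487,180), (427,205) in the scene zoom. I'll refine them by colour mask and cast rays.

```bash
cat > h.py <<'E'
import cv2,numpy as np
from scipy.spatial.transform import Rotation as Ro
def ray(c,uv):
    K=np.array([[c["fx"],0,c["cx"]],[0,c["fy"],c["cy"]],[0,0,1]])
    p=cv2.undistortPoints(np.array(uv,float).reshape(-1,1,2),K,np.array(c["distortion"]))[:,0]
    R=np.array(c["R"]);t=np.array(c["t"])
    return -R.T@t,(np.c_[p,np.ones(len(p))]@R)
def onz(c,uv,z):
    o,d=ray(c,uv); return o+d*((z-o[2])/d[:,2])[:,None]
def tri(c1,u1,c2,u2):
    o1,d1=ray(c1,u1);o2,d2=ray(c2,u2);P=[];E=[]
    for a,b in zip(d1,d2):
        s=np.linalg.lstsq(np.c_[a,-b],o2-o1,rcond=None)[0]
        p,q=o1+s[0]*a,o2+s[1]*b;P.append((p+q)/2);E.append(np.linalg.norm(p-q))
    return np.array(P),np.array(E)
E
python3 - <<'E'
from cell import env
from h import *
np.set_printoptions(precision=4,suppress=True)
T=env.read_camera("top");S=env.read_camera("scene")
f=lambda p,s,o:(np.array(p,float)+.5)/s-.5+o
# blue noses corners too, order: up-left, up-right, low-right, low-left (as seen from robot)
ty=f([(347,222),(417,232),(408,332),(336,320)],6,[170,130])
sy=f([(385,135),(440,109),(487,180),(427,205)],5,[170,180])
P,E=tri(T,ty,S,sy);print(P,E)
print("dims",[np.linalg.norm(P[i]-P[(i+1)%4]) for i in range(4)],"centre",P.mean(0))
for n,c,p in(("T",T,ty),("S",S,sy)):
    print(n,np.vstack([onz(c,p[:2],.1257),onz(c,p[2:],.1046)]))
print("lamp",tri(T,[(197,132),(300,55)],S,[(240,20),(258,17)]))
# tray floor/rim
g=T["image"];m=(g.max(2)<75).astype(np.uint8);m[:170]=0;m[280:]=0;m[:,:335]=0;m[:,445:]=0
cn=max(cv2.findContours(m,0,2)[0],key=cv2.contourArea);r=cv2.minAreaRect(cn)
Q=onz(T,cv2.boxPoints(r),.035);print("tray",Q,"c",Q.mean(0),[np.linalg.norm(Q[i]-Q[i-1]) for i in range(4)])
print("bottle top",onz(T,[(359,152)],.1),"jar",onz(T,[(422,162)],.07))
for n,c in(("top",T),("scene",S)):
    h=cv2.cvtColor(c["image"],cv2.COLOR_BGR2HSV)
    m=cv2.inRange(h,(15,150,90),(33,255,255));x=cv2.findContours(m,0,2)[0];b=max(x,key=cv2.contourArea);print(n,cv2.boundingRect(b),cv2.minAreaRect(b))
E
```

```text
[[0.6615 0.1101 0.1228]
 [0.6556 0.079  0.1251]
 [0.6152 0.0879 0.1041]
 [0.6221 0.1204 0.1034]] [0.0057 0.0062 0.0035 0.0021]
dims [np.float64(0.03177277156320979), np.float64(0.04644325172827706), np.float64(0.03321312442090361), np.float64(0.04506467659766967)] centre [0.6386 0.0993 0.1139]
T [[0.6633 0.1115 0.1257]
 [0.658  0.0809 0.1257]
 [0.6166 0.0889 0.1046]
 [0.6228 0.1208 0.1046]]
S [[0.6548 0.1123 0.1257]
 [0.6517 0.0785 0.1257]
 [0.6129 0.0878 0.1046]
 [0.6197 0.1212 0.1046]]
lamp (array([[ 0.6559,  0.0832,  0.5354],
       [ 0.7909, -0.0953,  0.519 ]]), array([0.0038, 0.0029]))
tray [[ 0.5527 -0.1888  0.035 ]
 [ 0.6243 -0.3991  0.035 ]
 [ 0.4532 -0.4529  0.035 ]
 [ 0.3839 -0.2452  0.035 ]] c [ 0.5035 -0.3215  0.035 ] [np.float64(0.17796547031848778), np.float64(0.22213129371350723), np.float64(0.17932195495462078), np.float64(0.21902463358809898)]
bottle top [[ 0.6982 -0.2397  0.1   ]] jar [[ 0.6712 -0.4172  0.07  ]]
top (226, 155, 17, 35) ((233.1345977783203, 171.7313690185547), (14.903398513793945, 34.038238525390625), 5.355824947357178)
scene (179, 68, 21, 18) ((189.0, 76.5), (17.0, 20.0), 90.0)
```

```bash
python3 - <<'E'
from cell import env
from h import *
np.set_printoptions(precision=4,suppress=True)
T=env.read_camera("top");S=env.read_camera("scene")
f=lambda p,s,o:(np.array(p,float)+.5)/s-.5+o
P,E=tri(T,f([(90,85),(676,172),(652,378)],6,[170,130]),S,f([(85,255),(543,67),(652,212)],5,[170,180]));print(P,E)
yaw=lambda a,b:np.degrees(np.arctan2(-(a-b)[0],(a-b)[1]))
print(yaw(P[0],P[1]))
for p,z in(([(90,85),(676,172)],P[0,2]),([(60,318),(685,410)],.03),([(65,50),(712,145)],.1)):
    q=onz(T,f(p,6,[170,130]),z);print("T",q,yaw(q[0],q[1]))
for p,z in(([(85,255),(543,67)],P[0,2]),([(198,430),(652,212)],P[2,2])):
    q=onz(S,f(p,5,[170,180]),z);print("S",q,yaw(q[0],q[1]))
r=np.radians
# target
for yw in(-8,-9,-10,-11):
    Rr=Ro.from_euler("z",yw,True)*Ro.from_euler("y",-28,True);M=Rr.as_matrix()
    print(yw,M[:,2],"zr", (P[1]-P[0])@M[:,0])
o=env.get_obs();R0=Ro.from_euler("xyz",o["tool_rot"],True)
M=(Ro.from_euler("z",-10,True)*Ro.from_euler("y",-28,True)).as_matrix()
for s in(1,-1):
    Rt=np.c_[np.cross(s*M[:,0],-M[:,2]),s*M[:,0],-M[:,2]];q=Ro.from_matrix(Rt)
    print(s,q.as_euler("xyz",True),np.degrees((R0.inv()*q).as_rotvec()))
    print("tcp",np.array([.638,.0995,.1145])+M[:,2]*.164, R0.inv().apply(np.array([.638,.0995,.1145])+M[:,2]*.164-o["tool_pos"]))
E
```

```text
[[ 0.7347  0.2338  0.0881]
 [ 0.6877 -0.0313  0.0888]
 [ 0.5986 -0.0149  0.0395]] [0.0023 0.0021 0.0028]
-10.05490495194292
T [[ 0.7356  0.2347  0.0881]
 [ 0.6887 -0.0306  0.0881]] -10.026076899129382
T [[ 0.6369  0.2658  0.03  ]
 [ 0.5851 -0.0287  0.03  ]] -9.971367029230544
T [[ 0.7492  0.2424  0.1   ]
 [ 0.6984 -0.0478  0.1   ]] -9.931047640721177
S [[ 0.7334  0.2334  0.0881]
 [ 0.6876 -0.0326  0.0881]] -9.776878627474664
S [[ 0.6431  0.2488  0.0395]
 [ 0.5973 -0.0155  0.0395]] -9.824053683097903
-8 [-0.4649  0.0653  0.8829] zr -0.008185714653592512
-9 [-0.4637  0.0734  0.8829] zr -0.004038215990182755
-10 [-0.4623  0.0815  0.8829] zr 0.00011061583918812475
-11 [-0.4608  0.0896  0.8829] zr 0.004259517060154297
1 [152.   0.  80.] [-25.891   13.2404 -53.1717]
tcp [0.5622 0.1129 0.2593] [ 0.5555 -0.5076  0.1454]
-1 [-152.    0. -100.] [ 15.668   30.638  122.7164]
tcp [0.5622 0.1129 0.2593] [ 0.5555 -0.5076  0.1454]
```

>>> send_rows(xyz=[[0.038,-0.023,0],[0.038,-0.023,0],[0.038,-0.023,0],[0.038,-0.023,0],[0.038,-0.023,0],[0.038,-0.023,0],[0.038,-0.023,0],[0.038,-0.023,0],[0.038,-0.023,0],[0,0,0],[0,0,0],[0,0,0],[0,0,0],[0,0,0],[0,0,0],[0,0,0],[0,0,0],[0,0,0]], rotation=[[0,0,0],[0,0,0],[0,0,0],[0,0,0],[0,0,0],[0,0,0],[0,0,0],[0,0,0],[0,0,0],[-0.0565,0.0289,-0.116],[-0.0565,0.0289,-0.116],[-0.0565,0.0289,-0.116],[-0.0565,0.0289,-0.116],[-0.0565,0.0289,-0.116],[-0.0565,0.0289,-0.116],[-0.0565,0.0289,-0.116],[-0.0565,0.0289,-0.116],[0,0,0]], jaw=[1,1,1,1,1,1,1,1,1,1,1,1,1,1,1,1,1,1])

```text
time_s: 2.1
tool_pos: [0.4995, -0.2511, 0.4046]
tool_rot: [152.0, 0.0, 79.9]
force: [-0.2, 0.4, 0.4]
grip_width: 0.0868
grasp_force: 0.0
```

```bash
cat > go.py <<'E'
import sys
from cell import env
from h import *
np.set_printoptions(precision=4,suppress=True)
M=(Ro.from_euler("z",-10,True)*Ro.from_euler("y",-28,True)).as_matrix()
O=np.array([.638,.0995,.1145])-.05*M[:,2]   # yellow origin at start
Rt=Ro.from_matrix(np.c_[-M[:,1],M[:,0],-M[:,2]])
def delta(p,R=Rt):   # p: grasp point target in yellow's start frame -> tool shift, turn
    o=env.get_obs();R0=Ro.from_euler("xyz",o["tool_rot"],True)
    g=o["tool_pos"]+R0.apply([0,0,env.grip_depth])
    print("t",o["time_s"],"grasp in mod frame",M.T@(g-O),"tcp",o["tool_pos"],o["tool_rot"],"F",o["force"],"w",o["grip_width"],o["grasp_force"],"q",np.round(o["qpos"]))
    print("shift (after turn)",R.inv().apply(O+M@p+M[:,2]*env.grip_depth-o["tool_pos"]),"turn",(R0.inv()*R).as_rotvec())
if __name__=="__main__": delta(np.array([float(v) for v in sys.argv[1:4]]))
E
python3 go.py 0 0 .13
```

```text
Traceback (most recent call last):
  File "go.py", line 7, in <module>
    Rt=Ro.from_matrix(np.c_[-M[:,1],M[:,0],-M[:,2]])
  File "scipy/spatial/transform/_rotation.pyx", line 1143, in scipy.spatial.transform._rotation.Rotation.from_matrix
ValueError: Non-positive determinant (left-handed or null coordinate frame) in rotation matrix 0: [[-0.1736  0.8695  0.4623]
 [-0.9848 -0.1533 -0.0815]
 [-0.      0.4695 -0.8829]].
```

Tool x is +rail y; fixing the sign.

```bash
sed -i 's/np.c_\[-M\[:,1\]/np.c_[M[:,1]/' go.py; python3 go.py 0 0 .13
```

```text
t 2.1 grasp in mod frame [ 0.0696 -0.3695  0.1781] tcp [ 0.4995 -0.2511  0.4046] [151.9741   0.0374  79.9346] F [-0.1993  0.4087  0.3675] w 0.0868312531696834 0.0 q [ 46.  -1. -19. 108. -11.  47.  23.]
shift (after turn) [ 0.3693 -0.0695  0.0481] turn [ 0.0005  0.0011 -0.0007]
```

>>> send_rows(xyz=[[0.041,-0.0077,0.0053],[0.041,-0.0077,0.0053],[0.041,-0.0077,0.0053],[0.041,-0.0077,0.0053],[0.041,-0.0077,0.0053],[0.041,-0.0077,0.0053],[0.041,-0.0077,0.0053],[0.041,-0.0077,0.0053],[0.041,-0.0077,0.0053],[0,0,0],[0,0,0]], rotation=[[0,0.001,-0.001],[0,0,0],[0,0,0],[0,0,0],[0,0,0],[0,0,0],[0,0,0],[0,0,0],[0,0,0],[0,0,0],[0,0,0]], jaw=[1,1,1,1,1,1,1,1,1,1,1])

```text
time_s: 3.2
tool_pos: [0.5257, 0.1206, 0.3299]
tool_rot: [152.0, -0.0, 80.1]
force: [0.0, -1.2, 0.7]
grip_width: 0.0872
grasp_force: 0.0
```

```bash
python3 go.py 0 0 .049; python3 - <<'E'
from cell import env
import cv2,numpy as np
s=env.read_camera("scene")["image"];t=env.read_camera("top")["image"]
a=cv2.resize(s[90:290,130:370],(600,500),interpolation=2)
cv2.imwrite("pics/pre.png",a)
E
```

```text
t 3.2 grasp in mod frame [0.0002 0.0014 0.1304] tcp [0.5257 0.1206 0.3299] [152.0206  -0.0208  80.0954] F [ 0.0025 -1.174   0.674 ] w 0.0872063694367569 0.0 q [ 30.   2. -50. 115.  23.  42. -44.]
shift (after turn) [-0.0012 -0.0003  0.0814] turn [-0.0004 -0.0011  0.0013]
```

View pics/pre.png

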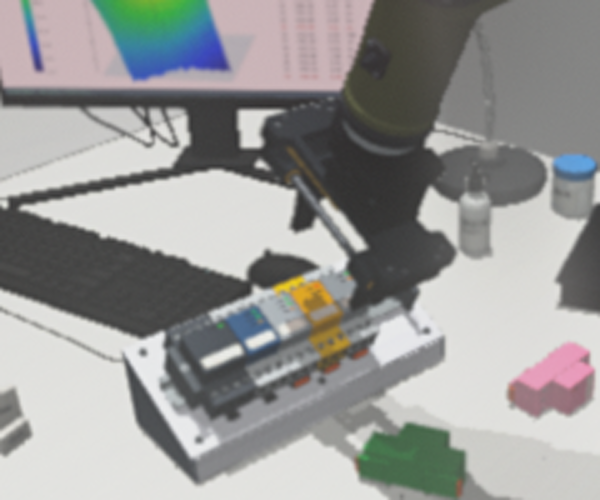

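The gripper hangs above the yellow module and the path is clear. Going down now.

>>> send_rows(xyz=[[-0.0012,0,0.012],[0,0,0.014],[0,0,0.014],[0,0,0.014],[0,0,0.012],[0,0,0.008],[0,0,0.005],[0,0,0.002],[0,0,0],[0,0,0]], rotation=[[0,-0.001,0.001],[0,0,0],[0,0,0],[0,0,0],[0,0,0],[0,0,0],[0,0,0],[0,0,0],[0,0,0],[0,0,0]], jaw=[1,1,1,1,1,1,1,1,1,1])

```text
time_s: 4.3
tool_pos: [0.5631, 0.1117, 0.259]
tool_rot: [151.9, 0.0, 80.0]
force: [-0.0, 0.2, -0.3]
grip_width: 0.0871
grasp_force: 0.0
```

```bash
python3 go.py 0 0 .049; python3 - <<'E'
from cell import env
import cv2,numpy as np
s=env.read_camera("scene")["image"];t=env.read_camera("top")["image"]
a=cv2.resize(s[170:290,160:320],(640,480),interpolation=2)
cv2.imwrite("pics/down.png",a)
E
```

```text
t 4.3 grasp in mod frame [ 0.0011 -0.0011  0.0497] tcp [0.5631 0.1117 0.259 ] [151.9242   0.0262  79.9976] F [-0.0427  0.2002 -0.2922] w 0.08710553508393956 0.0 q [ 25.  13. -46. 114.  39.  37. -57.]
shift (after turn) [ 0.001  -0.0009  0.0007] turn [0.0013 0.0004 0.0002]
```

View pics/down.png

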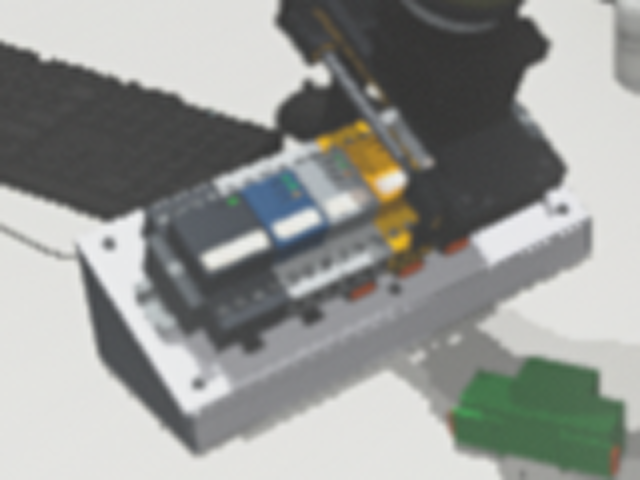

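The fingers straddle the yellow nose, with the lower fingertip near (425,230) and yellow visible to its left. I'll check the lateral centring by projecting points.

```bash
python3 - <<'E'
from go import *
c=env.read_camera("scene");K=np.array([[c["fx"],0,c["cx"]],[0,c["fy"],c["cy"]],[0,0,1]])
p=np.array([[-22.5,17.5,50],[-22.5,-17.5,50],[-45,17.5,28],[-45,-17.5,28],[22.5,17.5,50],[-43.5,8.5,31],[-43.5,-10.5,31],[-43.5,8.5,49],[-58,8.5,31]])/1e3
q=cv2.projectPoints((O+p@M.T),cv2.Rodrigues(np.array(c["R"]))[0],np.array(c["t"]),K,np.array(c["distortion"]))[0][:,0]
print((q-[160,170]+.5)*4-.5)
E
```

```text
[[380.7027 203.1053]
 [428.9176 181.9998]
 [393.4931 251.9905]
 [441.0035 230.0802]
 [340.0255 146.3691]
 [405.6249 241.6873]
 [431.4335 229.8376]
 [412.3269 225.3992]
 [418.9655 260.2827]]
```

The projections match the picture, so the grip is centred. Closing.

>>> send_rows(xyz=[[0.001,-0.001,0.0005],[0,0,0],[0,0,0],[0,0,0],[0,0,0],[0,0,0],[0,0,0],[0,0,0],[0,0,0],[0,0,0]], rotation=[[0.001,0,0],[0,0,0],[0,0,0],[0,0,0],[0,0,0],[0,0,0],[0,0,0],[0,0,0],[0,0,0],[0,0,0]], jaw=[0.8,0.6,0.4,0.4,0.4,0.4,0.4,0.4,0.4,0.4], newtons=45)

```text
time_s: 5.45
tool_pos: [0.5632, 0.1125, 0.2581]
tool_rot: [151.9, 0.0, 80.0]
force: [4.6, -0.1, -0.3]
grip_width: 0.0446
grasp_force: 45.0
```

```bash
python3 go.py 0 0 .16
```

```text
t 5.45 grasp in mod frame [ 0.0006 -0.0002  0.049 ] tcp [0.5632 0.1125 0.2581] [151.9369   0.0051  79.9993] F [ 4.559  -0.1264 -0.283 ] w 0.04464440398072694 44.99194264411926 q [ 25.  13. -46. 114.  39.  37. -57.]
shift (after turn) [ 0.0002 -0.0004 -0.111 ] turn [0.0011 0.0001 0.    ]
```

Gripped at 44.6 mm. Pulling straight out along the rail's normal.

>>> send_rows(xyz=[[0,0,-0.003],[0,0,-0.004],[0,0,-0.005],[0,0,-0.006],[0,0,-0.008],[0,0,-0.012],[0,0,-0.015],[0,0,-0.015],[0,0,-0.015],[0,0,-0.015],[0,0,-0.015],[0,0,-0.01],[0,0,0],[0,0,0]], rotation=[[0,0,0],[0,0,0],[0,0,0],[0,0,0],[0,0,0],[0,0,0],[0,0,0],[0,0,0],[0,0,0],[0,0,0],[0,0,0],[0,0,0],[0,0,0],[0,0,0]], jaw=[0.4,0.4,0.4,0.4,0.4,0.4,0.4,0.4,0.4,0.4,0.4,0.4,0.4,0.4])

```text
time_s: 6.85
tool_pos: [0.5054, 0.1228, 0.3661]
tool_rot: [152.0, 0.1, 80.0]
force: [-0.4, 0.5, -1.6]
grip_width: 0.045
grasp_force: 45.0
```

```bash
python3 go.py 0 0 .16; python3 - <<'E'
from cell import env
import cv2,numpy as np
s=env.read_camera("scene")["image"];t=env.read_camera("top")["image"]
cv2.imwrite("pics/pull.png",np.hstack([cv2.resize(s[140:290,160:320],(400,375),interpolation=2),cv2.resize(t[110:260,150:310],(400,375),interpolation=2)]))
E
```

```text
t 6.85 grasp in mod frame [-0.0009 -0.0002  0.1719] tcp [0.5054 0.1228 0.3661] [152.0307   0.0784  80.0016] F [-0.4062  0.507  -1.5578] w 0.045044444940094686 44.98808741569519 q [ 31.  -5. -50. 114.  14.  45. -37.]
shift (after turn) [0.     0.0008 0.0119] turn [-0.0005  0.0012  0.0007]
```

View pics/pull.png

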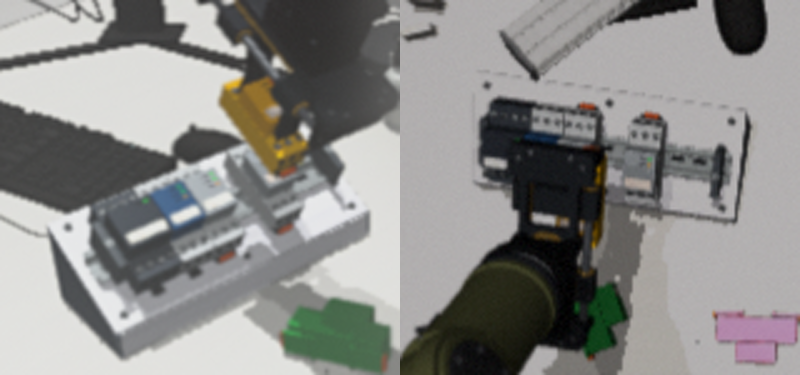

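The yellow module is off and held, and both greys are still clipped with the gap between them. Next is the carry to the tray.

```bash
python3 - <<'E'
from go import *
o=env.get_obs();R0=Ro.from_euler("xyz",o["tool_rot"],True)
print(R0.inv().apply(np.array([.485,-.31,.39])-o["tool_pos"])/12)
print((R0.inv()*Ro.from_euler("xyz",[180,0,19],True)).as_rotvec()/10)
E
```

```text
[-0.0358  0.005   0.0004]
[ 0.044  -0.0258  0.1043]
```

>>> send_rows(xyz=[[-0.02,0.003,0],[-0.036,0.005,0],[-0.036,0.005,0],[-0.036,0.005,0],[-0.036,0.005,0],[-0.036,0.005,0],[-0.036,0.005,0],[-0.036,0.005,0],[-0.036,0.005,0],[-0.036,0.005,0],[-0.036,0.005,0],[-0.036,0.005,0],[-0.015,0.002,0],[0,0,0]], rotation=[[0,0,0],[0,0,0],[0,0,0],[0,0,0],[0,0,0],[0,0,0],[0,0,0],[0,0,0],[0,0,0],[0,0,0],[0,0,0],[0,0,0],[0,0,0],[0,0,0]], jaw=[0.4,0.4,0.4,0.4,0.4,0.4,0.4,0.4,0.4,0.4,0.4,0.4,0.4,0.4])

```text
time_s: 8.35
tool_pos: [0.4822, -0.3137, 0.3933]
tool_rot: [152.1, -0.0, 79.7]
force: [0.2, 0.3, -2.8]
grip_width: 0.0448
grasp_force: 45.0
```

>>> send_rows(xyz=[[0,0,0],[0,0,0],[0,0,0],[0,0,0],[0,0,0],[0,0,0],[0,0,0],[0,0,0],[0,0,0],[0,0,0],[0,0,0],[0,0,0]], rotation=[[0.044,-0.0258,0.1043],[0.044,-0.0258,0.1043],[0.044,-0.0258,0.1043],[0.044,-0.0258,0.1043],[0.044,-0.0258,0.1043],[0.044,-0.0258,0.1043],[0.044,-0.0258,0.1043],[0.044,-0.0258,0.1043],[0.044,-0.0258,0.1043],[0.044,-0.0258,0.1043],[0,0,0],[0,0,0]], jaw=[0.4,0.4,0.4,0.4,0.4,0.4,0.4,0.4,0.4,0.4,0.4,0.4])

```text
time_s: 9.55
tool_pos: [0.4838, -0.3096, 0.3942]
tool_rot: [180.0, -0.1, 19.3]
force: [-0.2, -0.2, -2.5]
grip_width: 0.0449
grasp_force: 45.0
```

```bash
python3 - <<'E'
from go import *
o=env.get_obs();R0=Ro.from_euler("xyz",o["tool_rot"],True)
print(o["qpos"],o["tool_pos"],o["tool_rot"],o["grip_width"])
print(R0.inv().apply(np.array([.5035,-.3215,.228])-o["tool_pos"]))
E
```

```text
[ 39.7673   9.9325 -11.0012  94.8503   1.8801  75.3016 -42.2911] [ 0.4838 -0.3096  0.3942] [179.969   -0.1185  19.2559] 0.04489831105452358
[0.0143 0.0177 0.1662]
```

>>> send_rows(xyz=[[0.007,0.009,0.01],[0.007,0.009,0.025],[0,0,0.03],[0,0,0.03],[0,0,0.03],[0,0,0.02],[0,0,0.012],[0,0,0.007],[0,0,0.003],[0,0,0.002],[0,0,0],[0,0,0]], rotation=[[0,0,0],[0,0,0],[0,0,0],[0,0,0],[0,0,0],[0,0,0],[0,0,0],[0,0,0],[0,0,0],[0,0,0],[0,0,0],[0,0,0]], jaw=[0.4,0.4,0.4,0.4,0.4,0.4,0.4,0.4,0.4,0.4,0.4,0.4])

```text
time_s: 10.75
tool_pos: [0.5028, -0.3236, 0.2265]
tool_rot: [179.9, -0.1, 19.0]
force: [-0.9, -0.4, -3.0]
grip_width: 0.0447
grasp_force: 45.0
```

Lower by another 3 mm, release gently, and back off.

>>> send_rows(xyz=[[0,0,0.002],[0,0,0.001],[0,0,0],[0,0,0],[0,0,0],[0,0,0],[0,0,0],[0,0,0],[0,0,-0.01],[0,0,-0.03],[0,0,-0.045],[0,0,-0.045],[0,0,-0.045],[0,0,0]], rotation=[[0,0,0],[0,0,0],[0,0,0],[0,0,0],[0,0,0],[0,0,0],[0,0,0],[0,0,0],[0,0,0],[0,0,0],[0,0,0],[0,0,0],[0,0,0],[0,0,0]], jaw=[0.4,0.4,0.4,0.55,0.7,0.85,1,1,1,1,1,1,1,1])

```text
time_s: 12.15
tool_pos: [0.5037, -0.3239, 0.4065]
tool_rot: [179.3, -0.6, 19.0]
force: [0.2, 0.6, 0.2]
grip_width: 0.0867
grasp_force: 0.0
```

```bash
python3 - <<'E'
from go import *
o=env.get_obs();print(o["tool_pos"],o["tool_rot"],o["qpos"])
T=env.read_camera("top");S=env.read_camera("scene")
f=lambda i,a,b,c,d,s:cv2.resize(i[a:b,c:d],s,interpolation=2)
h=cv2.cvtColor(S["image"],cv2.COLOR_BGR2HSV);m=cv2.inRange(h,(13,120,70),(33,255,255));m[:150]=0
b=max(cv2.findContours(m,0,2)[0],key=cv2.contourArea);u=cv2.minAreaRect(b);print("yellow scene px",u,onz(S,[u[0]],.03))
cv2.imwrite("pics/rel.png",np.hstack([f(S["image"],140,260,330,450,(300,300)),f(T["image"],125,215,170,305,(495,330))[:300]]))
E
```

```text
[ 0.5037 -0.3239  0.4065] [179.3429  -0.599   18.9988] [ 39.5432  12.1919 -10.8624  90.7892   2.3426  76.3521 -42.6022]
yellow scene px ((388.7879943847656, 191.91600036621094), (14.5791654586792, 26.02783203125), 10.30484676361084) [[ 0.5015 -0.3216  0.03  ]]
```

View pics/rel.png

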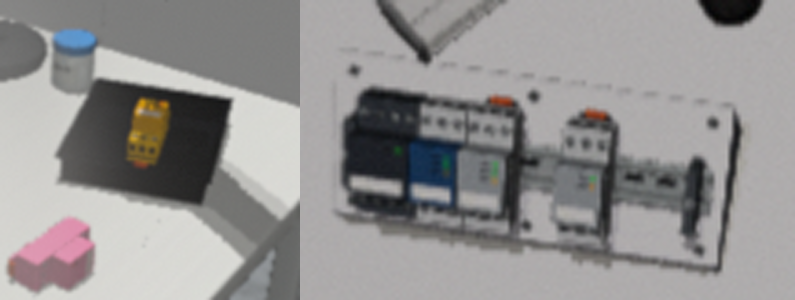

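Yellow stands in the tray at about (0.50, −0.32). Grey 1 is next to the blue coupler, and grey 2 is still seated one pitch away. Turn the tool back and go to grey 2.

>>> send_rows(xyz=[[0,0,0],[0,0,0],[0,0,0],[0,0,0],[0,0,0],[0,0,0],[0,0,0],[0,0,0],[0,0,0],[0,0,0],[0,0,0],[0,0,0]], rotation=[[-0.044,0.0258,-0.1043],[-0.044,0.0258,-0.1043],[-0.044,0.0258,-0.1043],[-0.044,0.0258,-0.1043],[-0.044,0.0258,-0.1043],[-0.044,0.0258,-0.1043],[-0.044,0.0258,-0.1043],[-0.044,0.0258,-0.1043],[-0.044,0.0258,-0.1043],[-0.044,0.0258,-0.1043],[0,0,0],[0,0,0]], jaw=[1,1,1,1,1,1,1,1,1,1,1,1])

```text
time_s: 13.45
tool_pos: [0.5017, -0.3233, 0.3964]
tool_rot: [152.2, -0.1, 79.8]
force: [0.3, -0.1, 0.3]
grip_width: 0.0869
grasp_force: 0.0
```

```bash
python3 go.py 0 -.035 .13; python3 - <<'E'
from go import *
# noses of the grey ones: left/right edges of front faces in last top zoom (scale 495/135, offs 170,125), lower corners at x=-22.5
T=env.read_camera("top");f=lambda p:(np.array(p,float)+.5)/(495/135)-.5+[170,125]
p=f(np.array([(457,206),(502,213),(553,220),(600,227)])-[300-300,0]-[300,0])
q=onz(T,p,.1046);print((q-O)@M)
E
```

```text
t 13.45 grasp in mod frame [ 0.0781 -0.4401  0.1639] tcp [ 0.5017 -0.3233  0.3964] [152.2035  -0.0753  79.8363] F [ 0.3175 -0.0552  0.3401] w 0.08694931762132267 0.0 q [ 48.   4. -15. 104. -13.  47.  30.]
shift (after turn) [ 0.4051 -0.0786  0.0339] turn [-0.0036  0.0002 -0.0031]
[[-0.0208  0.0538  0.0498]
 [-0.021   0.0207  0.0499]
 [-0.0207 -0.0168  0.0498]
 [-0.0207 -0.0514  0.0498]]
```

>>> send_rows(xyz=[[0.0405,-0.0079,0.0034],[0.0405,-0.0079,0.0034],[0.0405,-0.0079,0.0034],[0.0405,-0.0079,0.0034],[0.0405,-0.0079,0.0034],[0.0405,-0.0079,0.0034],[0.0405,-0.0079,0.0034],[0.0405,-0.0079,0.0034],[0.0405,-0.0079,0.0034],[0.0405,-0.0079,0.0034],[0,0,0],[0,0,0]], rotation=[[-0.0036,0,-0.003],[0,0,0],[0,0,0],[0,0,0],[0,0,0],[0,0,0],[0,0,0],[0,0,0],[0,0,0],[0,0,0],[0,0,0],[0,0,0]], jaw=[1,1,1,1,1,1,1,1,1,1,1,1])

```text
time_s: 14.7
tool_pos: [0.5186, 0.086, 0.3295]
tool_rot: [151.9, 0.1, 80.3]
force: [-0.2, -1.3, -0.2]
grip_width: 0.0868
grasp_force: 0.0
```

```bash
python3 go.py 0 -.0345 .0485
```

```text
t 14.7 grasp in mod frame [-0.0004 -0.0339  0.1304] tcp [0.5186 0.086  0.3295] [151.8663   0.1068  80.2633] F [-0.1997 -1.3307 -0.1545] w 0.08679110829869655 0.0 q [ 30.  -1. -45. 117.  17.  40. -36.]
shift (after turn) [-0.0005  0.0008  0.0819] turn [ 0.0023 -0.0005  0.0049]
```

>>> send_rows(xyz=[[0,0.001,0.012],[0,0,0.014],[0,0,0.014],[0,0,0.014],[0,0,0.012],[0,0,0.008],[0,0,0.005],[0,0,0.002],[0,0,0],[0,0,0]], rotation=[[0.002,0,0.004],[0,0,0],[0,0,0],[0,0,0],[0,0,0],[0,0,0],[0,0,0],[0,0,0],[0,0,0],[0,0,0]], jaw=[1,1,1,1,1,1,1,1,1,1])

```text
time_s: 15.7
tool_pos: [0.5573, 0.078, 0.2592]
tool_rot: [151.9, 0.0, 79.9]
force: [0.6, 0.8, 0.3]
grip_width: 0.0867
grasp_force: 0.0
```

```bash
python3 go.py 0.0008 -.0345 .0485
```

```text
t 15.7 grasp in mod frame [ 0.0013 -0.0353  0.0498] tcp [0.5573 0.078  0.2592] [151.8893   0.0045  79.9466] F [0.6361 0.7548 0.334 ] w 0.08669945157587125 0.0 q [ 26.  11. -43. 116.  34.  35. -50.]
shift (after turn) [ 0.0007 -0.0002  0.0013] turn [ 0.0019  0.0005 -0.0008]
```

>>> send_rows(xyz=[[0.0005,0,0.0008],[0,0,0],[0,0,0],[0,0,0],[0,0,0],[0,0,0],[0,0,0],[0.003,0,0],[0.004,0,0],[0.004,0,0],[0.004,0,0],[0.004,0,0],[0.004,0,0],[0.003,0,0],[0.002,0,0],[0.001,0,0],[0,0,0]], rotation=[[0.002,0,0],[0,0,0],[0,0,0],[0,0,0],[0,0,0],[0,0,0],[0,0,0],[0,0,0],[0,0,0],[0,0,0],[0,0,0],[0,0,0],[0,0,0],[0,0,0],[0,0,0],[0,0,0],[0,0,0]], jaw=[0.8,0.6,0.4,0.4,0.4,0.4,0.4,0.4,0.4,0.4,0.4,0.4,0.4,0.4,0.4,0.4,0.4], newtons=25)

```text
time_s: 17.4
tool_pos: [0.5627, 0.1035, 0.2584]
tool_rot: [152.1, 0.4, 79.6]
force: [-7.4, -8.2, 9.1]
grip_width: 0.0448
grasp_force: 25.0
```

```bash
python3 go.py 0.0008 0 .0485;  python3 -c "
from go import *
print(M.T@env.get_obs()['force'])"
```

```text
t 17.4 grasp in mod frame [ 0.0012 -0.0106  0.0487] tcp [0.5627 0.1035 0.2584] [152.0982   0.3876  79.6145] F [-7.3795 -8.1673  9.1324] w 0.044816656789812885 25.000411570072174 q [ 23.  12. -43. 115.  38.  37. -55.]
shift (after turn) [ 0.0092 -0.0007  0.0002] turn [-0.0017  0.0091 -0.0028]
[-0.8771 -9.3246 10.8095]
```

>>> send_rows(xyz=[[0.002,0,-0.0005],[0.002,0,-0.0005],[0.002,0,0],[0,0,0],[0,0,0]], rotation=[[0,0,0],[0,0,0],[0,0,0],[0,0,0],[0,0,0]], jaw=[0.4,0.4,0.4,0.4,0.4])

```text
time_s: 17.9
tool_pos: [0.5631, 0.1099, 0.2582]
tool_rot: [152.2, 0.3, 79.7]
force: [-1.0, -6.4, 0.7]
grip_width: 0.0447
grasp_force: 25.0
```

```bash
python3 go.py 0.0008 0 .0485;  python3 - <<'E'
from go import *
print(M.T@env.get_obs()['force'])
S=env.read_camera("scene");T=env.read_camera("top")["image"]
cv2.imwrite("pics/slide.png",np.hstack([cv2.resize(S["image"][170:290,160:320],(480,360),interpolation=2),cv2.resize(T[125:215,170:260],(320,320),interpolation=2)[:360] if 0 else cv2.resize(T[125:225,170:260],(320,360),interpolation=2)]))
E
```

```text
t 17.9 grasp in mod frame [ 0.0003 -0.0038  0.0488] tcp [0.5631 0.1099 0.2582] [152.1608   0.2738  79.6813] F [-0.9851 -6.4243  0.7297] w 0.04470972767218506 24.993246495723724 q [ 22.  13. -43. 114.  38.  37. -56.]
shift (after turn) [0.0027 0.0001 0.0003] turn [-0.0028  0.0068 -0.0027]
[ 0.471  -6.4978  0.576 ]
```

View pics/slide.png

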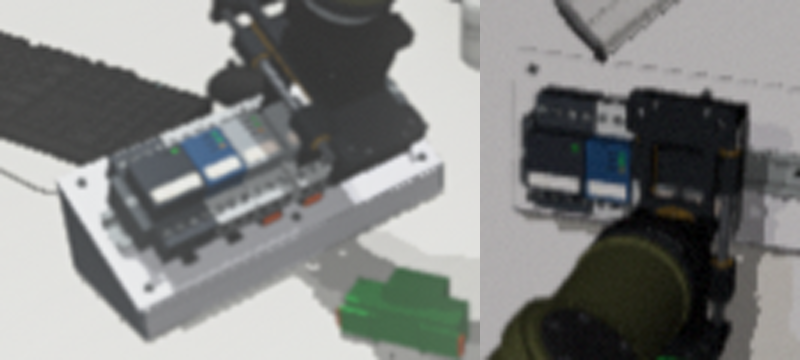

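Grey 2 slides and is now close to grey 1. I'll keep going in small steps until the force rises.

>>> send_rows(xyz=[[0.0015,0,0],[0.0015,0,0],[0.001,0,0],[0.001,0,0],[0,0,0],[0,0,0]], rotation=[[0,0,0],[0,0,0],[0,0,0],[0,0,0],[0,0,0],[0,0,0]], jaw=[0.4,0.4,0.4,0.4,0.4,0.4])

```text
time_s: 18.6
tool_pos: [0.564, 0.1146, 0.2582]
tool_rot: [152.2, 0.3, 79.7]
force: [-1.5, -6.4, 1.5]
grip_width: 0.0445
grasp_force: 25.0
```

```bash
python3 go.py 0.0008 0 .0485;  python3 -c "
from go import *
print(M.T@env.get_obs()['force'])"
```

```text
t 18.6 grasp in mod frame [0.0003 0.0008 0.0488] tcp [0.564  0.1146 0.2582] [152.1662   0.3047  79.6553] F [-1.5105 -6.4275  1.4786] w 0.044483425398553274 24.994550943374634 q [ 21.  13. -43. 114.  38.  38. -57.]
shift (after turn) [-0.002   0.      0.0003] turn [-0.0029  0.0075 -0.0028]
[ 0.3662 -6.5921  1.4799]
```

Still free (6.5 N, the same friction). Continue.

>>> send_rows(xyz=[[0.001,0,0],[0.001,0,0],[0.001,0,0],[0,0,0],[0,0,0]], rotation=[[0,0,0],[0,0,0],[0,0,0],[0,0,0],[0,0,0]], jaw=[0.4,0.4,0.4,0.4,0.4])

```text
time_s: 19.1
tool_pos: [0.5643, 0.1156, 0.2582]
tool_rot: [152.2, 0.5, 79.5]
force: [-7.0, -10.9, 7.1]
grip_width: 0.0451
grasp_force: 25.0
```

```bash
python3 go.py 0.0008 0 .0485;  python3 -c "
from go import *
print(M.T@env.get_obs()['force'])"
```

```text
t 19.1 grasp in mod frame [0.0003 0.001  0.0488] tcp [0.5643 0.1156 0.2582] [152.2128   0.5383  79.4791] F [ -6.951  -10.907    7.0998] w 0.04508549832513071 25.006087124347687 q [ 21.  13. -43. 114.  39.  38. -57.]
shift (after turn) [-0.003  -0.0001  0.0002] turn [-0.0038  0.0126 -0.0036]
[ -1.0387 -11.9483   8.5933]
```

>>> send_rows(xyz=[[0.001,0,0],[0.001,0,0],[0.001,0,0],[0,0,0],[0,0,0]], rotation=[[0,0,0],[0,0,0],[0,0,0],[0,0,0],[0,0,0]], jaw=[0.4,0.4,0.4,0.4,0.4])

```text
time_s: 19.6
tool_pos: [0.5647, 0.1166, 0.2583]
tool_rot: [152.3, 0.8, 79.3]
force: [-10.4, -15.8, 11.5]
grip_width: 0.045
grasp_force: 25.0
```

```bash
python3 go.py 0.0008 0 .0485;  python3 -c "
from go import *
print(M.T@env.get_obs()['force'])"
```

```text
t 19.6 grasp in mod frame [0.0004 0.0013 0.0488] tcp [0.5647 0.1166 0.2583] [152.2527   0.7708  79.3071] F [-10.4255 -15.8354  11.4752] w 0.0449639670147421 25.01808911561966 q [ 21.  13. -43. 114.  39.  38. -57.]
shift (after turn) [-0.0041 -0.0003  0.0003] turn [-0.0045  0.0175 -0.0044]
[ -1.2501 -17.4052  13.6612]
```

Hard stop at 17 N with no further travel, so the row is closed up. I'll ease part of the load off while still leaning towards the head, then release and withdraw.

>>> send_rows(xyz=[[-0.0015,0,0],[-0.0015,0,0],[0,0,0],[0,0,0],[0,0,0],[0,0,0],[0,0,0],[0,0,0],[0,0,-0.005],[0,0,-0.01],[0,0,-0.02],[0,0,-0.03],[0,0,-0.04],[0,0,-0.03],[0,0,0]], rotation=[[0,0,0],[0,0,0],[0,0,0],[0,0,0],[0,0,0],[0,0,0],[0,0,0],[0,0,0],[0,0,0],[0,0,0],[0,0,0],[0,0,0],[0,0,0],[0,0,0],[0,0,0]], jaw=[0.4,0.4,0.4,0.55,0.7,0.85,1,1,1,1,1,1,1,1,1])

```text
time_s: 21.1
tool_pos: [0.5022, 0.1338, 0.3829]
tool_rot: [151.5, -0.0, 80.1]
force: [1.4, -0.5, 0.7]
grip_width: 0.0869
grasp_force: 0.0
```

>>> send_rows(xyz=[[-0.04,0.005,0],[-0.04,0.005,0],[-0.04,0.005,0],[-0.04,0.005,0],[-0.04,0.005,0],[-0.04,0.005,0],[0,0,0],[0,0,0]], rotation=[[0,0,0],[0,0,0],[0,0,0],[0,0,0],[0,0,0],[0,0,0],[0,0,0],[0,0,0]], jaw=[1,1,1,1,1,1,1,1])

```text
time_s: 21.9
tool_pos: [0.4864, -0.11, 0.3912]
tool_rot: [152.2, -0.0, 79.8]
force: [0.8, 0.7, -1.3]
grip_width: 0.0873
grasp_force: 0.0
```

```bash
python3 - <<'E'
from go import *
S=env.read_camera("scene")["image"];T=env.read_camera("top")["image"]
cv2.imwrite("pics/fin.png",np.hstack([cv2.resize(S[180:270,170:280],(400,327),interpolation=2),cv2.resize(T[130:212,172:272],(400,327),interpolation=2)]))
E
```

```text
(no output)
```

View pics/fin.png

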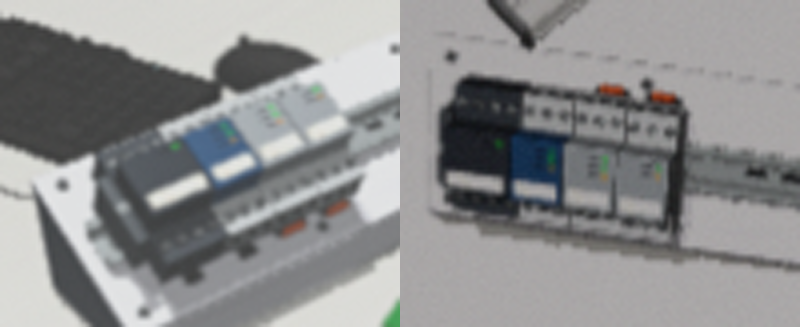

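The picture shows both greys next to the coupler and seated, with a thin dark line between their noses near (612,195) in the top half. I'll check that joint numerically along the nose line.

```bash
cat > prof.py <<'E'
from go import *
def prof(n,img,x,z,ys):
    c=C[n];K=np.array([[c["fx"],0,c["cx"]],[0,c["fy"],c["cy"]],[0,0,1]])
    p=np.array([[xx,y,z] for xx in x for y in ys])
    q=cv2.projectPoints(O+p@M.T,cv2.Rodrigues(np.array(c["R"]))[0],np.array(c["t"]),K,np.array(c["distortion"]))[0][:,0].astype(np.float32)
    v=cv2.remap(img,q[:,0].reshape(len(x),-1),q[:,1].reshape(len(x),-1),cv2.INTER_LINEAR)
    return v.mean(2).mean(0)
C={n:env.read_camera(n) for n in("top","scene")}
ys=np.arange(.062,-.032,-.002)
print("y mm",(ys*1000).round().astype(int).tolist())
for n in C:
    for lab,x,z in(("nose",np.arange(-.006,.012,.002),.05),("base",np.arange(.03,.042,.002),.028),("lowbase",np.arange(-.042,-.034,.002),.028)):
        for t,im in(("old",cv2.imread(f"pics/{n}0.png")),("new",C[n]["image"])):
            print(n,lab,t,prof(n,im,x,z,ys).round().astype(int).tolist())
E
python3 prof.py; python3 go.py 0 0 .13
```

```text
y mm [62, 60, 58, 56, 54, 52, 50, 48, 46, 44, 42, 40, 38, 36, 34, 32, 30, 28, 26, 24, 22, 20, 18, 16, 14, 12, 10, 8, 6, 4, 2, 0, -2, -4, -6, -8, -10, -12, -14, -16, -18, -20, -22, -24, -26, -28, -30]
top nose old [50, 48, 48, 56, 95, 110, 111, 111, 112, 112, 111, 109, 101, 99, 101, 104, 105, 105, 106, 108, 97, 91, 95, 94, 94, 95, 95, 95, 95, 93, 91, 89, 89, 91, 92, 89, 92, 93, 93, 101, 110, 112, 112, 111, 112, 112, 111]
top nose new [53, 51, 50, 58, 99, 115, 117, 116, 117, 117, 116, 114, 105, 103, 104, 109, 110, 111, 112, 113, 102, 103, 116, 116, 116, 116, 116, 116, 116, 114, 111, 109, 112, 113, 114, 114, 116, 112, 93, 50, 38, 37, 42, 60, 88, 109, 116]
top base old [108, 111, 114, 87, 99, 107, 104, 112, 124, 130, 122, 115, 115, 120, 130, 129, 120, 111, 114, 119, 102, 82, 90, 88, 85, 86, 96, 93, 90, 88, 92, 95, 96, 97, 90, 86, 85, 90, 81, 103, 116, 105, 111, 124, 134, 129, 110]
top base new [114, 117, 119, 92, 106, 114, 109, 116, 129, 136, 126, 119, 120, 125, 135, 134, 124, 116, 119, 123, 107, 95, 116, 113, 113, 120, 138, 139, 131, 121, 123, 131, 137, 139, 122, 112, 110, 112, 90, 62, 
[... 1600 characters left out ...]
, 172, 175, 177, 176, 174, 170, 167, 166, 161, 152, 145, 139, 139, 139, 139, 138, 137, 136, 137, 138, 141, 140, 137, 137, 140, 143, 149, 159, 166, 170, 172, 173, 173]
scene lowbase new [174, 169, 169, 175, 178, 174, 175, 175, 174, 178, 181, 182, 181, 179, 178, 181, 183, 183, 181, 177, 173, 172, 172, 175, 178, 175, 173, 176, 180, 178, 173, 169, 172, 177, 181, 176, 169, 165, 166, 169, 172, 174, 178, 183, 189, 194, 192]
t 22.1 grasp in mod frame [ 0.0302 -0.2301  0.1844] tcp [ 0.4868 -0.1076  0.3918] [152.0862   0.0141  80.1035] F [ 0.8283 -0.3721  0.4237] w 0.08715337399124883 0.0 q [ 34. -10. -22. 116.  -6.  45.   5.]
shift (after turn) [ 0.2302 -0.0305  0.0544] turn [-0.0015 -0.0006  0.0017]
```

The distance from the head face to grey 2's right edge is 69.5 mm, against 2 × 35 mm nominal, so the row is flush. Yellow rests in the tray and the arm is clear, so I'm handing in.

```bash
python3 -c "
from cell import env
print(env.sign_off())"
```

```text
the job is handed in; nothing more can be done
None
```

The job is handed in, with no verdict returned: the yellow module stands in the black tray, and both grey modules are still clipped on and pushed up flush against the coupler (69.5 mm measured for the pair, 70 mm nominal).

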